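# Sort the irrigation fittings back into the seed tray

### The arm

A 7-joint arm with a two-finger parallel gripper is mounted at the origin on the work surface. World frame = base frame: x ahead of the robot, y to its left, z up, the work surface at z = 0. Lengths are in m, angles in rad, forces in N, time in s.
With the tool pointing down it reaches from about 0.425 to 0.875 m from the base axis. Payload 8.4 kg.
Tool frame: the origin (TCP) lies midway between the tips of the shut fingers; the grasp point (between the pads) lies 19 mm behind it; z points along the fingers, y is the line along which they close (so a half turn about z gives the same grasp; the last joint's range is limited). The gripper opens to 87 mm and grips with 3 to 60 N. Pads are 19 mm wide; open, the fingers measure 117 mm over their backs; the gripper's body (75 mm by 190 mm) begins 51 mm behind the grasp point.
Start: joints at [1.11, 0.333, 0.04, 1.465, -0.013, 1.343, -0.059], TCP at [0.23, -0.608, 0.223] pointing down, gripper open.
Joint ranges: [-2.58, 2.58], [-0.38, 2.09], [-1.3, 1.39], [0.25, 2.4], [-1.5, 4.64], [0.08, 2.09], [-2.65, 2.65]. Speed limits (rad/s): [2.22, 2.22, 2.79, 2.79, 3.14, 3.14, 3.14].

### API

Orientations are given as a 3x3 rotation matrix whose columns are the frame's x, y, z axes.
In Python, from cell import readout, get_image, env gives the robot as it stands.
- The arm moves only by the shell command python3 -m pendant 'ROWS' [OPENING] [FORCE]. ROWS is a JSON object of lists of equal length, an entry for each row: "linear": the shift along the tool's x, y, z scaled (see below), a list of three; "rotation": the turn, a rotation vector about the tool's x, y, z scaled (see below), a list of three. In form: {"linear": [[dx, dy, dz], ...], "rotation": [[ax, ay, az], ...]}. A call has 1 to 20 rows; each row shifts and turns the commanded pose from where the row before left it, along the tool's axes as they then stand; what a row does not reach is not made up. The controller multiplies each number of a shift by 0.12 m and each number of a turn by pi rad. A row lasts 1/8 s, in which the tool goes at most 62.5 mm and 10.7 degrees, less where a joint would pass 70% of its speed; a pose out of reach is approached as far as the arm can. A call with a number of a shift or a turn outside -1 to 1 is refused whole. A call with a gripper value outside its range is refused whole. OPENING is the opening, from 0 (shut) to 1 (fully open), set as the call begins (- or left out, the last holds). The fingers move at their own pace and stop on an object; FORCE is the grip in N (left out, the last holds). Time passes only in rows, so rows that do not move let the fingers close. It gives the time, the measured TCP pose, the force, the opening and the grip force at its end, in the units of the state.
- readout.sense(): the state, without advancing time (a new reading comes with each control period).
- get_image(name): name is "side" or "top" or "wrist"; returns a dict with "pixels" (480x640x3 uint8, red, green, blue), "range_z" (480x640 float32, m along the optical axis (not along the pixel's ray), 0 where there is no reading), "mtx" (3x3 intrinsics, pixels), "extrinsics" (4x4, takes a point from world to camera coordinates); the wrist camera has in their place "T_tool_cam" (4x4, takes a point from camera to tool coordinates, whose origin is the TCP and whose axes are the flange's). Camera axes: x right, y up, looking along -z (the intrinsics and any distortion apply to the point x, -y, -z); pixel columns grow to the right and rows downward; lengths in m; the calibration is good to about 2 mm. A picture is of the moment at which its call begins: read the wrist's pose just before it.
- env.hand_in(): hands the job in; it is judged then, once.
The state is a dict: "t": time; "qpos": joint angles; "joint_velocities": joint speeds; "tau": joint torques, N m; "position": TCP position; "eef_rot": TCP orientation; "contact_force": force on the tool from outside, world axes, zero at the start; "ft_torque": the same for the moment, N m; "width": opening from 0.0 (shut) to 1.0 (fully open); "grasp_force": force on a finger pad.
Only numpy, scipy, OpenCV 4.12 (cv2) and the standard library are available. Lean on these libraries where they do the work, as an engineer would, in place of code of your own. Each camera call takes 0.05 s, during which the arm holds its last target. There are 200 camera calls.

### The job

Put the four loose black pipe fittings that have a place in the orange seed tray back into it: the tee, the right-angle elbow, the straight coupler and the four-way cross, each lying flat on the floor of the cell whose ledge carries the small sample of the same shape (each cell's ledge is at its end nearer the robot). The slant-branched wye and the slight bend have no cell: leave them lying where they are on the bench.

Things in the scene. Friction and masses are not known exactly. Their poses are not given: they have to be found in the camera images.
- tee_c (a point): Black plastic tee pipe fitting: a straight run, 76 mm long, along its x axis and one square branch along its +y axis. Lies flat, 24 mm high; the given point is the meeting point (mid-point) of its arm axes, 12 mm above its underside, z up. Each arm is 38 mm long from that point, 20 mm thick with a 24 mm thick, 16 mm long collar at its end. About 50 g. Easily gripped across the branch, 27 mm out.
- elbow_c (a point): Black plastic right-angle elbow: two arms, along its +x and +y axes. Lies flat, 24 mm high; the given point is the meeting point (mid-point) of its arm axes, 12 mm above its underside, z up. Each arm is 38 mm long from that point, 20 mm thick with a 24 mm thick, 16 mm long collar at its end. About 50 g. Easily gripped across an arm, 27 mm out.
- coupler_c (a point): Black plastic straight coupler, 76 mm long along its x axis, with a 26 mm long, 24 mm square block round its middle that keeps it from rolling. Lies flat, 24 mm high; the given point is the meeting point (mid-point) of its arm axes, 12 mm above its underside, z up. Each arm is 38 mm long from that point, 20 mm thick with a 24 mm thick, 16 mm long collar at its end. About 50 g. Easily gripped across the middle block.
- cross_c (a point): Black plastic four-way cross: four arms along its +x, -x, +y and -y axes, 76 mm over all both ways. Lies flat, 24 mm high; the given point is the meeting point (mid-point) of its arm axes, 12 mm above its underside, z up. Each arm is 38 mm long from that point, 20 mm thick with a 24 mm thick, 16 mm long collar at its end. About 50 g. Easily gripped across an arm, 27 mm out.
- wye_c (a point): Look-alike of the tee: black plastic wye, a straight run along its x axis and one slanting branch at 45 degrees between +x and +y. Lies flat, 24 mm high; the given point is the meeting point (mid-point) of its arm axes, 12 mm above its underside, z up. Each arm is 38 mm long from that point, 20 mm thick with a 24 mm thick, 16 mm long collar at its end. About 50 g. It has no cell.
- bend_c (a point): Look-alike of the elbow: black plastic slight bend, one arm along its +x axis and the other at 135 degrees from it (towards -x and +y). Lies flat, 24 mm high; the given point is the meeting point (mid-point) of its arm axes, 12 mm above its underside, z up. Each arm is 38 mm long from that point, 20 mm thick with a 24 mm thick, 16 mm long collar at its end. About 50 g. It has no cell.
- cell_tee_in (a point): Cell of the orange seed tray for the tee, known by the half-size black sample tee (straight run with one square branch) fixed on its ledge. Fixed, open-topped; point: centre of its inner floor, 7 mm above the bench, z up. Inside 101 mm along x, 100 mm along y; 3 mm walls rise 17 mm above the floor. The equally high ledge, 42 mm deep, closes the -x side (nearer the robot); the sample on it, 71.5 mm from the point, is 13 mm high.
- cell_elbow_in (a point): Cell of the orange seed tray for the elbow, known by the half-size black sample right-angle elbow (two arms) fixed on its ledge. Fixed, open-topped; point: centre of its inner floor, 7 mm above the bench, z up. Inside 101 mm along x, 100 mm along y; 3 mm walls rise 17 mm above the floor. The equally high ledge, 42 mm deep, closes the -x side (nearer the robot); the sample on it, 71.5 mm from the point, is 13 mm high.
- cell_coupler_in (a point): Cell of the orange seed tray for the coupler, known by the half-size black sample straight coupler fixed on its ledge. Fixed, open-topped; point: centre of its inner floor, 7 mm above the bench, z up. Inside 101 mm along x, 100 mm along y; 3 mm walls rise 17 mm above the floor. The equally high ledge, 42 mm deep, closes the -x side (nearer the robot); the sample on it, 71.5 mm from the point, is 13 mm high.
- cell_cross_in (a point): Cell of the orange seed tray for the cross, known by the half-size black sample four-way cross fixed on its ledge. Fixed, open-topped; point: centre of its inner floor, 7 mm above the bench, z up. Inside 101 mm along x, 100 mm along y; 3 mm walls rise 17 mm above the floor. The equally high ledge, 42 mm deep, closes the -x side (nearer the robot); the sample on it, 71.5 mm from the point, is 13 mm high.
There are look-alikes about, which are no part of the job. What is shaped like the part that bears elbow_c but green is not meant. Leave any pink look-alike of the part that bears tee_c alone.

How it is judged:
At the end, for the whole second after the job is handed in: Tee, elbow, coupler and cross each lie at rest in the cell with their own sample: middle point within 45 mm of the cell's centre along both of the cell's axes and 6 to 18 mm above its floor, lying flat within 0.15 rad. The wye and the bend have never been shifted more than 20 mm (x of tee_c in the frame of cell_tee_in between -0.045 and 0.045 m and y of tee_c in the frame of cell_tee_in between -0.045 and 0.045 m and z of tee_c in the frame of cell_tee_in between 0.006 and 0.018 m and angle between the z axis of tee_c and the z axis of cell_tee_in, either way round below 0.15 rad and linear speed of each of tee, elbow, coupler, cross below 0.02 m/s and x of elbow_c in the frame of cell_elbow_in between -0.045 and 0.045 m and y of elbow_c in the frame of cell_elbow_in between -0.045 and 0.045 m and z of elbow_c in the frame of cell_elbow_in between 0.006 and 0.018 m and angle between the z axis of elbow_c and the z axis of cell_elbow_in, either way round below 0.15 rad and x of coupler_c in the frame of cell_coupler_in between -0.045 and 0.045 m and y of coupler_c in the frame of cell_coupler_in between -0.045 and 0.045 m and z of coupler_c in the frame of cell_coupler_in between 0.006 and 0.018 m and angle between coupler_c's own x axis and vertical above 1.42 rad and x of cross_c in the frame of cell_cross_in between -0.045 and 0.045 m and y of cross_c in the frame of cell_cross_in between -0.045 and 0.045 m and z of cross_c in the frame of cell_cross_in between 0.006 and 0.018 m and angle between the z axis of cross_c and the z axis of cell_cross_in, either way round below 0.15 rad); the robot touches nothing.
It fails at once if the wye was shifted more than 20 mm (distance of wye_c from where it was at the start of the episode above 0.02 m).
It fails at once if the slight bend was shifted more than 20 mm (distance of bend_c from where it was at the start of the episode above 0.02 m).
It also fails if it takes over 109 s, if anything falls off the work surface, if the arm or the gripper's body presses on something with over 40 N, if the wrist force passes 120 N, or if a joint passes its speed limit or range.

## Working session

There is one attempt and no reset: what is moved stays moved. The work goes in short steps, Python scripts to look and compute and a shell command to move; the robot and the scene stay as the last step left them, time stands still between calls to the robot, and variables do not carry over. Pictures are saved under pics/ and viewed, at most 14 in all, crops included, and the job is handed in when it is done.

```bash
ls; mkdir -p pics
python3 - <<'E'
from cell import readout,get_image
import cv2,numpy as np
s=readout.sense()
for k in("t","position","eef_rot","width"):print(k,s[k])
for n in("top","side"):
    d=get_image(n);cv2.imwrite(f"pics/{n}0.png",d["pixels"][:,:,::-1])
    np.savez(f"pics/{n}0.npz",**d)
    print(n,d["mtx"].tolist(),np.round(d["extrinsics"],4).tolist(),d.keys())
E
```

```text
pics
t 0.0
position [ 0.22989429 -0.60749749  0.22166807]
eef_rot [[ 9.35262624e-01  3.53953946e-01 -6.54577147e-04]
 [ 3.53954537e-01 -9.35261517e-01  1.44232976e-03]
 [-1.01682506e-04 -1.58064767e-03 -9.99998746e-01]]
width 0.9986103605245331
top [[526.2460696346219, 0.0, 315.04763244979165], [0.0, 526.2460696346219, 238.88770211083786], [0.0, 0.0, 1.0]] [[-0.0183, -0.9998, 0.0065, -0.0407], [0.9887, -0.0172, 0.1489, -0.47], [-0.1487, 0.0092, 0.9888, -0.9678], [0.0, 0.0, 0.0, 1.0]] dict_keys(['pixels', 'range_z', 'mtx', 'extrinsics'])
side [[443.6005580023275, 0.0, 317.9262531251541], [0.0, 443.6005580023275, 242.63837917156943], [0.0, 0.0, 1.0]] [[-0.9888, -0.1484, 0.0145, 0.4825], [0.1203, -0.7371, 0.665, -0.1249], [-0.088, 0.6593, 0.7467, -0.8895], [0.0, 0.0, 0.0, 1.0]] dict_keys(['pixels', 'range_z', 'mtx', 'extrinsics'])
```

View pics/top0.png

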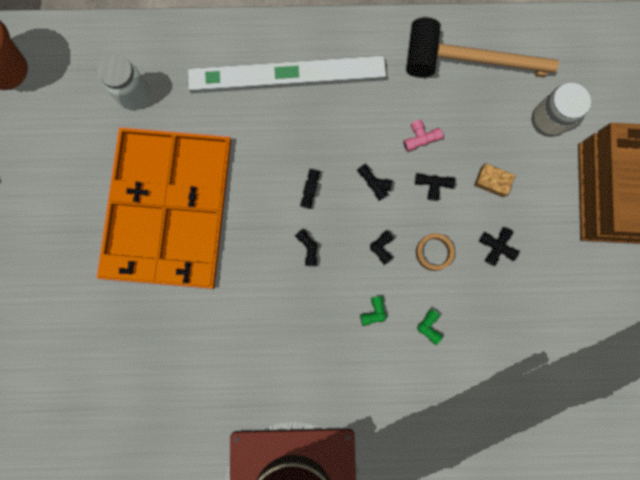

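View pics/side0.png

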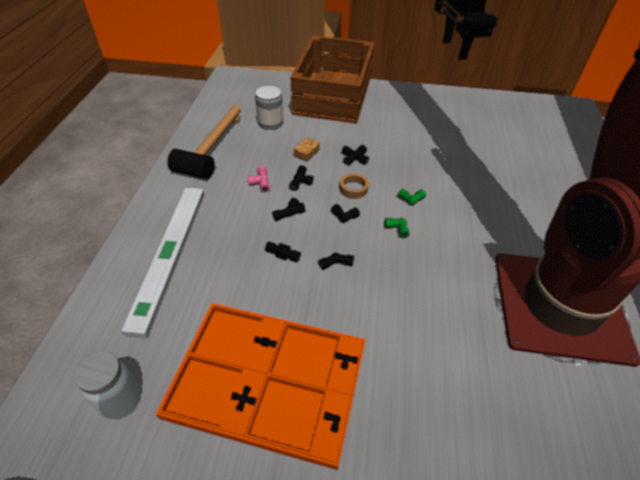

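```bash
cat > h.py <<'E'
import numpy as np,cv2
def ray(d,uv,z):
    uv=np.atleast_2d(np.asarray(uv,float));E=np.asarray(d["extrinsics"]);K=np.asarray(d["mtx"])
    n=np.c_[(uv[:,0]-K[0,2])/K[0,0],-(uv[:,1]-K[1,2])/K[1,1],-np.ones(len(uv))]
    R=E[:3,:3];c=-R.T@E[:3,3];w=n@R
    return (c+w*((z-c[2])/w[:,2])[:,None])[:,:2]
def proj(d,P):
    P=np.atleast_2d(P);E=np.asarray(d["extrinsics"]);K=np.asarray(d["mtx"]);c=P@E[:3,:3].T+E[:3,3]
    return np.c_[K[0,0]*c[:,0]/-c[:,2]+K[0,2],-K[1,1]*c[:,1]/-c[:,2]+K[1,2]]
def rect(d,x0,x1,y0,y1,z,s):
    # s px per m; up=+x, left=+y
    cs=[(x1,y1),(x1,y0),(x0,y0),(x0,y1)];W,H=int((y1-y0)*s),int((x1-x0)*s)
    src=proj(d,[(a,b,z) for a,b in cs]).astype(np.float32)
    M=cv2.getPerspectiveTransform(src,np.float32([(0,0),(W,0),(W,H),(0,H)]))
    return cv2.warpPerspective(d["pixels"],M,(W,H),flags=cv2.INTER_CUBIC)
E
python3 - <<'E'
from h import *
d=dict(np.load("pics/top0.npz"))
im=rect(d,.42,.72,-.4,.0,.014,2000)
hsv=cv2.cvtColor(im,cv2.COLOR_RGB2HSV)
m=(hsv[...,2]<75).astype(np.uint8)
n,l,st,c=cv2.connectedComponentsWithStats(m)
for i in range(1,n):
    if st[i,4]<3000: continue
    cn=max(cv2.findContours((l==i).astype(np.uint8),0,2)[0],key=cv2.contourArea)
    hull=cv2.approxPolyDP(cv2.convexHull(cn),8,True)[:,0]
    xy=lambda p:np.round([.72-p[1]/2000,-p[0]/2000],4)
    r=cv2.minAreaRect(cn)
    print("cent",xy(c[i]),"area mm2",st[i,4]/4,"rect c",xy(r[0]),np.round(np.array(r[1])/2,1),round(r[2],1))
    cv2.drawContours(im,[cn],-1,(255,255,0),1)
for k in range(0,801,100):
    cv2.putText(im,f"{-k/2000:.2f}",(k,10),0,.35,(255,0,0));cv2.line(im,(k,0),(k,600),(200,120,120),1)
for k in range(0,601,100):
    cv2.putText(im,f"{.72-k/2000:.2f}",(0,k+10),0,.35,(255,0,0));cv2.line(im,(0,k),(800,k),(200,120,120),1)
cv2.imwrite("pics/r1.png",im[...,::-1])
im=rect(d,.40,.72,.1,.4,.024,1800)
for k in range(0,541,90):
    cv2.putText(im,f"{.4-k/1800:.2f}",(k,10),0,.35,(0,0,255));cv2.line(im,(k,0),(k,576),(90,120,120),1)
for k in range(0,577,90):
    cv2.putText(im,f"{.72-k/1800:.2f}",(0,k+10),0,.35,(0,0,255));cv2.line(im,(0,k),(540,k),(90,120,120),1)
cv2.imwrite("pics/r2.png",im[...,::-1])
E
```

```text
cent [ 0.5841 -0.171 ] area mm2 2154.75 rect c [ 0.5913 -0.1735] [77.8 44.8] 56.2
cent [ 0.5737 -0.042 ] area mm2 1861.75 rect c [ 0.5735 -0.0423] [26.4 79.2] 14.4
cent [ 0.5786 -0.2878] area mm2 2253.75 rect c [ 0.5715 -0.2874] [79.9 50.8] 7.7
cent [ 0.4565 -0.0368] area mm2 1701.75 rect c [ 0.4571 -0.038 ] [76.1 37.9] 71.6
cent [ 0.4553 -0.18  ] area mm2 1618.5 rect c [ 0.455  -0.1865] [49.5 52.2] 49.9
cent [ 0.4511 -0.388 ] area mm2 1094.5 rect c [ 0.4505 -0.3842] [60.  30.5] 90.0
```

View pics/r1.png

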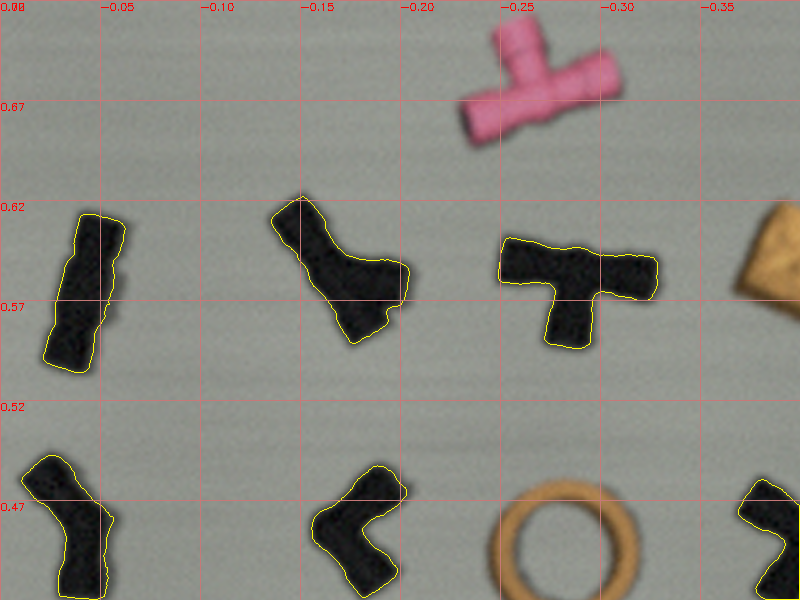

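View pics/r2.png

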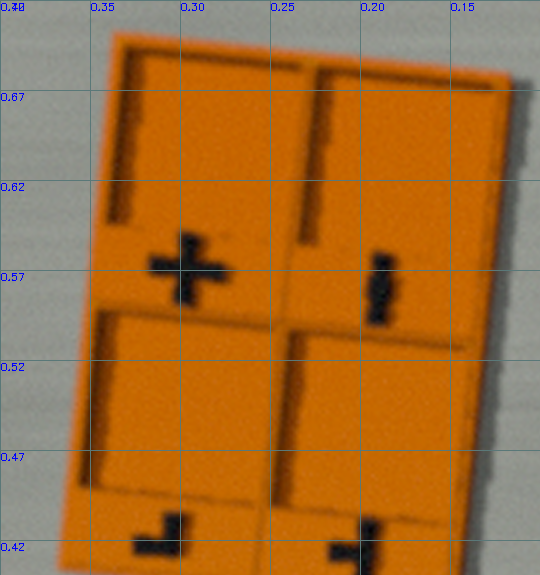

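Top image candidates: black tee (435,185) with a square branch, wye (376,181) with a slanted one; black right-angle elbow (383,247), slight bend (309,246). The pink tee (424,135) and green elbows (374,311), (430,326) are the excluded colours. The enlarged crop confirms these. Coupler (311,188), cross (499,246). The tray is yawed about -6°, with cells far-left cross, far-right coupler, near-left elbow and near-right tee.

```bash
cat >> h.py <<'E'
def go(x,y,psi,z=None):
    from cell import readout
    s=readout.sense();R=np.asarray(s["eef_rot"]);p=np.asarray(s["position"])
    a=np.deg2rad(psi);c,n=np.cos(a),np.sin(a)
    T=np.array([[c,n,0],[n,-c,0],[0,0,-1.]])
    from scipy.spatial.transform import Rotation as Q
    rv=Q.from_matrix(R.T@T).as_rotvec()
    dl=T.T@(np.array([x,y,p[2] if z is None else z])-p)
    print("t",s["t"],"pos",p.round(4),"rot units",(rv/np.pi).round(4),"min rows",np.linalg.norm(rv)*57.3/8,"lin units after rot",(dl/.12).round(4), "q",np.round(s["qpos"],2))
E
python3 - <<'E'
from h import *
d=dict(np.load("pics/top0.npz"))
im=rect(d,.38,.52,-.46,-.34,.014,4000)
m=(im.max(2)<75).astype(np.uint8)
n,l,st,c=cv2.connectedComponentsWithStats(m);i=1+st[1:,4].argmax()
cn=max(cv2.findContours((l==i).astype(np.uint8),0,2)[0],key=cv2.contourArea)
xy=lambda p:np.round([.52-p[1]/4000,-.34-p[0]/4000],4)
r=cv2.minAreaRect(cn);print(xy(c[i]),xy(r[0]),r[1],r[2])
P=cn[:,0]-c[i];rr=np.hypot(*P.T);th=np.arctan2(-P[:,0],-P[:,1])  # world angle
w=rr>36*4
print("arm angle mod 90", np.rad2deg(np.angle(np.mean(np.exp(4j*th[rr>30*4]))))/4)
z=d["range_z"];uv=[(120,72),(570,103),(435,185),(383,247),(140,165),(640,190)]
E=d["extrinsics"];K=d["mtx"];R=E[:3,:3];cc=-R.T@E[:3,3]
for u,v in uv:
    u=min(u,639);k=np.array([(u-K[0,2])/K[0,0],-(v-K[1,2])/K[1,1],-1])*z[v,u];print(u,v,(cc+R.T@k).round(3))
go(.45,-.39,20)
E
```

```text
[ 0.4525 -0.4068] [ 0.4524 -0.4067] (268.984375, 278.427978515625) 76.14364624023438
arm angle mod 90 -31.649541280446353
120 72 [0.775 0.305 0.113]
570 103 [ 0.706 -0.527  0.101]
435 185 [ 0.574 -0.286  0.023]
383 247 [ 0.454 -0.181  0.015]
140 165 [0.628 0.297 0.009]
639 190 [ 0.56  -0.694  0.012]
t 0.1 pos [ 0.2299 -0.6075  0.2217] rot units [-0.0005  0.      0.004 ] min rows 0.09163381471228586 lin units after rot [ 2.3437 -1.076   0.    ] q [ 1.11  0.33  0.04  1.47 -0.01  1.34 -0.06]
```

```bash
python3 -c "
from h import *
go(.4295,-.3927,-31.6,.1)"
```

```text
t 0.1 pos [ 0.2299 -0.6075  0.2217] rot units [-4.000e-04  2.000e-04  2.907e-01] min rows 6.541481767462772 lin units after rot [ 0.4788 -2.3965  1.0145] q [ 1.11  0.33  0.04  1.47 -0.01  1.34 -0.06]
```

```bash
python3 -m pendant '{"rotation":[[0,0,0.0415],[0,0,0.0415],[0,0,0.0415],[0,0,0.0415],[0,0,0.0415],[0,0,0.0415],[0,0,0.0417],[0,0,0],[0,0,0],[0,0,0],[0,0,0],[0,0,0],[0,0,0],[0,0,0],[0,0,0],[0,0,0],[0,0,0],[0,0,0],[0,0,0]],"linear":[[0,0,0],[0,0,0],[0,0,0],[0,0,0],[0,0,0],[0,0,0],[0,0,0],[0.06,-0.3,0],[0.06,-0.3,0],[0.06,-0.3,0],[0.06,-0.3,0],[0.06,-0.3,0],[0.06,-0.3,0],[0.06,-0.3,0],[0.06,-0.3,0],[0,0,0.34],[0,0,0.34],[0,0,0.34],[0,0,0]]}' 0.55 20
python3 - <<'E'
from h import *
from cell import get_image,readout
go(.4295,-.3927,-31.6,.005)
s=readout.sense();d=get_image("wrist")
print(d["T_tool_cam"].round(3).tolist(),d["mtx"].round(1).tolist())
cv2.imwrite("pics/w1.png",d["pixels"][...,::-1])
E
```

```text
t: 2.48
position: [0.428, -0.3911, 0.097]
eef_rot: [[0.852, -0.524, -0.005], [-0.524, -0.852, 0.004], [-0.007, -0.001, -1.0]]
contact_force: [-0.4, 0.4, 0.0]
width: 0.554
grasp_force: 0.0
t 2.475 pos [ 0.428  -0.3911  0.097 ] rot units [-0.0003  0.0021  0.0001] min rows 0.048117225823677695 lin units after rot [0.0178 0.0048 0.767 ] q [ 0.67  0.3  -0.01  1.78  0.    1.07 -1.46]
[[0.0, 0.958, 0.286, 0.079], [1.0, -0.001, 0.0, -0.001], [0.0, 0.286, -0.958, -0.162], [0.0, 0.0, 0.0, 1.0]] [[351.2, 0.0, 313.5], [0.0, 351.2, 239.2], [0.0, 0.0, 1.0]]
```

View pics/w1.png

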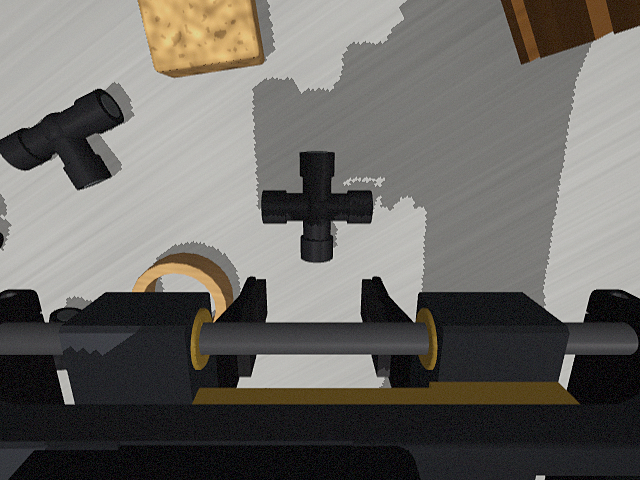

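Wrist view: the cross is centred at (317,206), its near arm at (317,248), aligned with the gap between the fingers.

```bash
cat >> h.py <<'E'
def wray(s,d,uv,z):
    K=d["mtx"];T=d["T_tool_cam"];R=np.asarray(s["eef_rot"])
    uv=np.atleast_2d(np.asarray(uv,float))
    n=np.c_[(uv[:,0]-K[0,2])/K[0,0],-(uv[:,1]-K[1,2])/K[1,1],-np.ones(len(uv))]
    c=np.asarray(s["position"])+R@T[:3,3];w=n@(R@T[:3,:3]).T
    return (c+w*((z-c[2])/w[:,2])[:,None])[:,:2]
E
python3 - <<'E'
from h import *
from cell import get_image,readout
s=readout.sense();d=get_image("wrist")
print(wray(s,d,[(317,206),(317,155),(317,258),(265,207),(370,207)],.014).round(4))
E
```

```text
[[ 0.4541 -0.4091]
 [ 0.4844 -0.4276]
 [ 0.4204 -0.3886]
 [ 0.473  -0.377 ]
 [ 0.4336 -0.4411]]
```

```bash
python3 -m pendant '{"linear":[[0.027,0.012,0.1],[0,0,0.24],[0,0,0.2],[0,0,0.14],[0,0,0.06],[0,0,0],[0,0,0]],"rotation":[[0,0.002,0],[0,0,0],[0,0,0],[0,0,0],[0,0,0],[0,0,0],[0,0,0]]}'
```

```text
t: 3.45
position: [0.4329, -0.3964, 0.0122]
eef_rot: [[0.852, -0.524, 0.006], [-0.524, -0.852, -0.004], [0.008, 0.0, -1.0]]
contact_force: [-0.5, 0.2, -0.5]
width: 0.548
grasp_force: 0.1
```

```bash
python3 -m pendant '{"linear":[[-0.03,0,0.04],[0,0,0.01],[0,0,0]],"rotation":[[0,-0.002,0],[0,0,0],[0,0,0]]}' && python3 -m pendant '{"linear":[[0,0,0],[0,0,0],[0,0,0],[0,0,0],[0,0,0],[0,0,0]],"rotation":[[0,0,0],[0,0,0],[0,0,0],[0,0,0],[0,0,0],[0,0,0]]}' 0 25
```

```text
t: 3.82
position: [0.4294, -0.394, 0.0053]
eef_rot: [[0.852, -0.524, -0.0], [-0.524, -0.852, 0.0], [-0.0, -0.0, -1.0]]
contact_force: [-0.3, -0.1, -0.8]
width: 0.552
grasp_force: 0.0
t: 4.58
position: [0.4294, -0.3941, 0.0054]
eef_rot: [[0.852, -0.524, 0.0], [-0.524, -0.852, -0.0], [0.0, -0.0, -1.0]]
contact_force: [-0.4, -1.2, 0.1]
width: 0.26
grasp_force: 25.0
```

```bash
python3 -m pendant '{"linear":[[0,0,-0.1],[0,0,-0.3],[0,0,-0.3],[0,0,-0.3],[0,0,0],[0,0,0],[0,0,0],[0,0,0]],"rotation":[[0,0,0],[0,0,0],[0,0,0],[0,0,0],[0,0,-0.0474],[0,0,-0.0474],[0,0,-0.0474],[0,0,0]]}'; python3 -c "
from h import *
go(.612,.288,-6)"
```

```text
t: 5.58
position: [0.4294, -0.3941, 0.126]
eef_rot: [[0.994, -0.106, 0.0], [-0.106, -0.994, -0.0], [0.0, 0.0, -1.0]]
contact_force: [-0.3, 0.6, 0.0]
width: 0.261
grasp_force: 25.0
t 5.575 pos [ 0.4294 -0.3941  0.126 ] rot units [ 0.0001 -0.0001 -0.0003] min rows 0.008265816506847446 lin units after rot [ 0.9194 -5.8125  0.    ] q [ 0.72  0.27 -0.06  1.75  0.02  1.12 -1.03]
```

```bash
python3 -m pendant '{"linear":[[0.051,-0.323,0],[0.051,-0.323,0],[0.051,-0.323,0],[0.051,-0.323,0],[0.051,-0.323,0],[0.051,-0.323,0],[0.051,-0.323,0],[0.051,-0.323,0],[0.051,-0.323,0],[0.051,-0.323,0],[0.051,-0.323,0],[0.051,-0.323,0],[0.051,-0.323,0],[0.051,-0.323,0],[0.051,-0.323,0],[0.051,-0.323,0],[0.051,-0.323,0],[0.051,-0.323,0],[0,0,0],[0,0,0]],"rotation":[[0,0,0],[0,0,0],[0,0,0],[0,0,0],[0,0,0],[0,0,0],[0,0,0],[0,0,0],[0,0,0],[0,0,0],[0,0,0],[0,0,0],[0,0,0],[0,0,0],[0,0,0],[0,0,0],[0,0,0],[0,0,0],[0,0,0],[0,0,0]]}'
python3 - <<'E'
from h import *
from cell import readout,get_image
go(.612,.288,-6,.014)
s=readout.sense();d=get_image("wrist")
im=d["pixels"].copy()
cv2.imwrite("pics/w2.png",im[...,::-1])
p=[(x,y) for x,y in [(.639,.285)]]
E
```

```text
t: 8.07
position: [0.6119, 0.2875, 0.1253]
eef_rot: [[0.994, -0.107, -0.0], [-0.107, -0.994, -0.001], [-0.0, 0.001, -1.0]]
contact_force: [0.6, -0.5, -0.2]
width: 0.263
grasp_force: 25.0
t 8.075 pos [0.6119 0.2875 0.1253] rot units [ 0.0003  0.     -0.0008] min rows 0.019012456423732928 lin units after rot [ 3.000e-04 -4.400e-03  9.272e-01] q [-0.18  0.49 -0.44  1.49  0.22  1.21 -2.33]
```

View pics/w2.png

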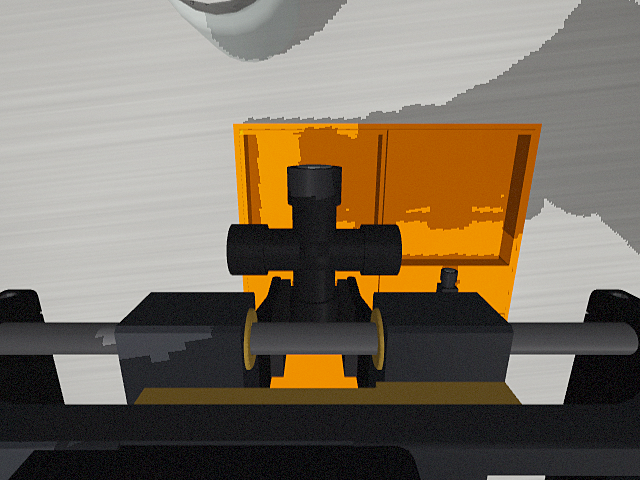

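The held cross is level, and the tray sits straight in view: far wall at row ~130, left inner wall at column ~245, partition at column ~380.

Run:
```python
from h import *
from cell import readout,get_image
s=readout.sense();d=get_image("wrist")
w=wray(s,d,[(243,131),(378,131),(386,131),(533,131),(386,262),(505,262)],.024);print(w.round(4))
a=np.deg2rad(-6);R=np.array([[np.cos(a),-np.sin(a)],[np.sin(a),np.cos(a)]])
print(((w-[.639,.285])@R).round(4))
```

```text
[[0.6991 0.3289]
 [0.6888 0.2326]
 [0.6882 0.2269]
 [0.6769 0.1221]
 [0.5882 0.2318]
 [0.578  0.1373]]
[[ 0.0552  0.0499]
 [ 0.055  -0.0469]
 [ 0.055  -0.0526]
 [ 0.0547 -0.158 ]
 [-0.045  -0.0582]
 [-0.0452 -0.1533]]
```

```bash
python3 -m pendant '{"linear":[[0.025,-0.008,0.2],[0,0,0.25],[0,0,0.25],[0,0,0.15],[0,0,0.07],[0,0,0],[0,0,0]],"rotation":[[0,0,0],[0,0,0],[0,0,0],[0,0,0],[0,0,0],[0,0,0],[0,0,0]]}'
```

```text
t: 9.05
position: [0.6157, 0.2893, 0.0162]
eef_rot: [[0.995, -0.105, 0.002], [-0.105, -0.995, 0.001], [0.001, -0.001, -1.0]]
contact_force: [-0.1, -0.3, -0.4]
width: 0.263
grasp_force: 25.0
```

```bash
python3 -m pendant '{"linear":[[0,0,0.02],[0,0,0]],"rotation":[[0,0,0],[0,0,0]]}' && python3 -m pendant '{"linear":[[0,0,0],[0,0,0],[0,0,0],[0,0,-0.1],[0,0,-0.3],[0,0,-0.3],[0,0,-0.3],[0,0,0]],"rotation":[[0,0,0],[0,0,0],[0,0,0],[0,0,0],[0,0,0],[0,0,0],[0,0,0],[0,0,0]]}' 0.45; python3 -c "
from h import *
go(.574,-.0425,-14)"
```

```text
t: 9.3
position: [0.6151, 0.2889, 0.0128]
eef_rot: [[0.995, -0.105, 0.0], [-0.105, -0.995, 0.0], [0.0, -0.0, -1.0]]
contact_force: [-1.1, -0.1, -0.9]
width: 0.266
grasp_force: 25.0
t: 10.3
position: [0.6168, 0.2901, 0.1373]
eef_rot: [[0.995, -0.105, 0.006], [-0.105, -0.995, 0.003], [0.006, -0.004, -1.0]]
contact_force: [0.6, 0.3, -1.1]
width: 0.454
grasp_force: 0.0
t 10.3 pos [0.6168 0.2901 0.1373] rot units [-0.0013 -0.0017  0.0444] min rows 1.0012087113315253 lin units after rot [0.3248 2.7758 0.    ] q [-0.18  0.48 -0.45  1.47  0.22  1.23 -2.33]
```

```bash
python3 -m pendant '{"linear":[[0,0,0],[0,0,0],[0.036,0.308,0],[0.036,0.308,0],[0.036,0.308,0],[0.036,0.308,0],[0.036,0.308,0],[0.036,0.308,0],[0.036,0.308,0],[0.036,0.308,0],[0.036,0.308,0],[0,0,0.2],[0,0,0.2],[0,0,0],[0,0,0]],"rotation":[[0,0,0.022],[0,0,0.0224],[0,0,0],[0,0,0],[0,0,0],[0,0,0],[0,0,0],[0,0,0],[0,0,0],[0,0,0],[0,0,0],[0,0,0],[0,0,0],[0,0,0],[0,0,0]]}' 0.55
python3 - <<'E'
from h import *
from cell import readout,get_image
go(.574,-.0425,-14,.006)
s=readout.sense();d=get_image("wrist")
im=d["pixels"];K=d["mtx"]
cv2.imwrite("pics/w3.png",im[...,::-1])
E
```

```text
t: 12.18
position: [0.5726, -0.0431, 0.0853]
eef_rot: [[0.97, -0.242, 0.001], [-0.242, -0.97, 0.0], [0.001, -0.0, -1.0]]
contact_force: [0.3, 0.0, 0.6]
width: 0.553
grasp_force: 0.0
t 12.175 pos [ 0.5726 -0.0431  0.0853] rot units [-0.0001 -0.0002  0.0001] min rows 0.0051927224732512085 lin units after rot [ 0.0101 -0.0075  0.661 ] q [ 0.26  0.31 -0.31  1.8   0.11  1.05 -1.9 ]
```

View pics/w3.png

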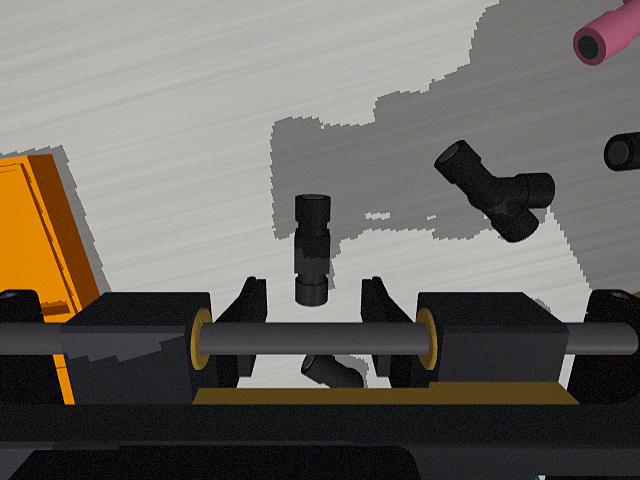

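Run:
```python
from h import *
from cell import readout,get_image
s=readout.sense();d=get_image("wrist")
w=wray(s,d,[(312.5,196),(311.5,303),(312,248)],.013);print(w.round(4),w[:2].mean(0))
```

```text
[[ 0.612  -0.0513]
 [ 0.5352 -0.0314]
 [ 0.5764 -0.042 ]] [ 0.57362129 -0.04130541]
```

```bash
python3 -m pendant '{"linear":[[0.01,-0.009,0.15],[0,0,0.2],[0,0,0.2],[0,0,0.1],[0,0,0.01],[0,0,0],[0,0,0]],"rotation":[[0,0,0.002],[0,0,0],[0,0,0],[0,0,0],[0,0,0],[0,0,0],[0,0,0]]}' && python3 -m pendant '{"linear":[[0,0,0],[0,0,0],[0,0,0],[0,0,0],[0,0,0]],"rotation":[[0,0,0],[0,0,0],[0,0,0],[0,0,0],[0,0,0]]}' 0 25
```

```text
t: 13.15
position: [0.5744, -0.0425, 0.0062]
eef_rot: [[0.969, -0.248, 0.001], [-0.248, -0.969, -0.0], [0.001, -0.0, -1.0]]
contact_force: [0.1, -0.4, -0.4]
width: 0.55
grasp_force: 0.0
t: 13.78
position: [0.5737, -0.0425, 0.0054]
eef_rot: [[0.969, -0.248, 0.0], [-0.248, -0.969, 0.0], [0.0, -0.0, -1.0]]
contact_force: [-0.2, -0.9, 1.8]
width: 0.276
grasp_force: 25.0
```

```bash
python3 -m pendant '{"linear":[[0,0,-0.1],[0,0,-0.3],[0,0,-0.3],[0,0,-0.1],[0,0,0],[0,0,0],[0,0,0]],"rotation":[[0,0,0],[0,0,0],[0,0,0],[0,0,0],[0,0,-0.023],[0,0,-0.023],[0,0,0]]}'; python3 -c "
from h import *
go(.631,.179,-6)"
```

```text
t: 14.65
position: [0.5732, -0.0425, 0.1008]
eef_rot: [[0.994, -0.106, -0.001], [-0.106, -0.994, 0.0], [-0.001, -0.0, -1.0]]
contact_force: [-0.7, -0.2, 0.0]
width: 0.27
grasp_force: 25.0
t 14.65 pos [ 0.5732 -0.0425  0.1008] rot units [-0.      0.0003 -0.0005] min rows 0.014213078309365195 lin units after rot [ 0.2858 -1.8861  0.    ] q [ 0.28  0.3  -0.33  1.78  0.11  1.08 -1.77]
```

```bash
python3 -m pendant '{"linear":[[0.0476,-0.3144,0],[0.0476,-0.3144,0],[0.0476,-0.3144,0],[0.0476,-0.3144,0],[0.0476,-0.3144,0],[0.0476,-0.3144,0],[0,0,0],[0,0,0],[0,0,0.15],[0,0,0.2],[0,0,0.15],[0,0,0],[0,0,0]],"rotation":[[0,0,0],[0,0,0],[0,0,0],[0,0,0],[0,0,0],[0,0,0],[0,0,0],[0,0,0],[0,0,0],[0,0,0],[0,0,0],[0,0,0],[0,0,0]]}'
```

```text
t: 16.27
position: [0.6321, 0.1789, 0.0419]
eef_rot: [[0.994, -0.106, 0.001], [-0.106, -0.994, 0.0], [0.001, -0.0, -1.0]]
contact_force: [-0.6, 0.1, -0.2]
width: 0.274
grasp_force: 25.0
```

```bash
python3 -m pendant '{"linear":[[0,0,0.12],[0,0,0.08],[0,0,0.03],[0,0,0],[0,0,0]],"rotation":[[0,0,0],[0,0,0],[0,0,0],[0,0,0],[0,0,0]]}' && python3 -m pendant '{"linear":[[0,0,0],[0,0,0],[0,0,0],[0,0,-0.1],[0,0,-0.3],[0,0,-0.3],[0,0,-0.2],[0,0,0],[0,0,0]],"rotation":[[0,0,0],[0,0,0],[0,0,0],[0,0,0],[0,0,0],[0,0,0],[0,0,0],[0,0,0],[0,0,0]]}' 0.45; python3 -c "
from h import *
go(.5587,-.286,-8)"
```

```text
t: 16.9
position: [0.6319, 0.1791, 0.014]
eef_rot: [[0.994, -0.106, 0.0], [-0.106, -0.994, 0.0], [0.0, -0.0, -1.0]]
contact_force: [-0.0, -0.4, -0.4]
width: 0.273
grasp_force: 25.0
t: 18.02
position: [0.6314, 0.1788, 0.1214]
eef_rot: [[0.994, -0.106, -0.0], [-0.106, -0.994, -0.0], [-0.0, 0.0, -1.0]]
contact_force: [0.1, 0.6, -0.4]
width: 0.449
grasp_force: 0.0
t 18.025 pos [0.6314 0.1788 0.1214] rot units [0.0001 0.0001 0.0107] min rows 0.24062586122764673 lin units after rot [-0.0612  3.9197  0.    ] q [-0.04  0.45 -0.41  1.55  0.18  1.18 -2.15]
```

```bash
python3 -m pendant '{"linear":[[0,0,0],[-0.005,0.3266,0],[-0.005,0.3266,0],[-0.005,0.3266,0],[-0.005,0.3266,0],[-0.005,0.3266,0],[-0.005,0.3266,0],[-0.005,0.3266,0],[-0.005,0.3266,0],[-0.005,0.3266,0],[-0.005,0.3266,0],[-0.005,0.3266,0],[-0.005,0.3266,0],[0,0,0.15],[0,0,0.15],[0,0,0],[0,0,0]],"rotation":[[0,0,0.0107],[0,0,0],[0,0,0],[0,0,0],[0,0,0],[0,0,0],[0,0,0],[0,0,0],[0,0,0],[0,0,0],[0,0,0],[0,0,0],[0,0,0],[0,0,0],[0,0,0],[0,0,0],[0,0,0]]}' 0.55
python3 - <<'E'
from h import *
from cell import readout,get_image
go(.5587,-.286,-8,.006)
s=readout.sense();d=get_image("wrist")
cv2.imwrite("pics/w4.png",d["pixels"][...,::-1])
E
```

```text
t: 20.15
position: [0.5596, -0.2847, 0.0858]
eef_rot: [[0.99, -0.138, 0.0], [-0.138, -0.99, 0.0], [-0.0, -0.0, -1.0]]
contact_force: [0.2, -0.4, 1.4]
width: 0.551
grasp_force: 0.0
t 20.15 pos [ 0.5596 -0.2847  0.0858] rot units [-0.0001  0.      0.0004] min rows 0.01056198726915242 lin units after rot [-0.006   0.0121  0.6652] q [ 0.57  0.4  -0.21  1.67  0.09  1.08 -1.38]
```

View pics/w4.png

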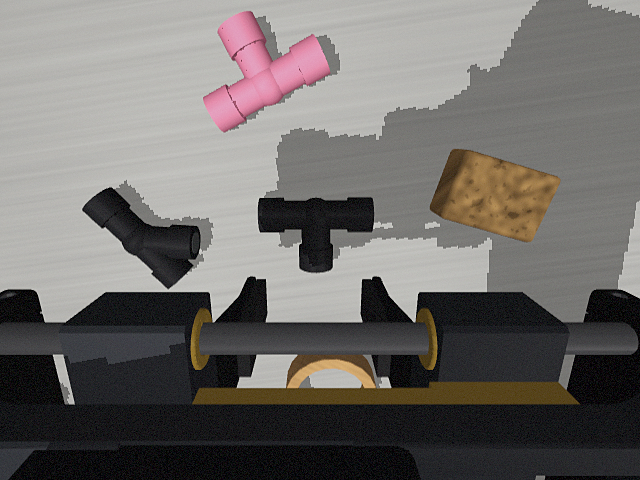

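The black tee is aligned: meeting point (316,213), branch tip (316,270). The pink tee and the wye (135,240) are well clear.

Run:
```python
from h import *
from cell import readout,get_image
s=readout.sense();d=get_image("wrist")
w=wray(s,d,[(316,214),(316,268),(262,215),(371,214)],.014);print(w.round(4),w[2:].mean(0))
```

```text
[[ 0.5871 -0.2898]
 [ 0.5481 -0.2845]
 [ 0.5915 -0.2532]
 [ 0.582  -0.3269]] [ 0.5867167  -0.29008828]
```

```bash
python3 -m pendant '{"linear":[[0.0,0.011,0.15],[0,0,0.2],[0,0,0.2],[0,0,0.1],[0,0,0.015],[0,0,0],[0,0,0]],"rotation":[[0,0,0],[0,0,0],[0,0,0],[0,0,0],[0,0,0],[0,0,0],[0,0,0]]}' && python3 -m pendant '{"linear":[[0,0,0],[0,0,0],[0,0,0],[0,0,0],[0,0,0]],"rotation":[[0,0,0],[0,0,0],[0,0,0],[0,0,0],[0,0,0]]}' 0 25 && python3 -m pendant '{"linear":[[0,0,-0.1],[0,0,-0.3],[0,0,-0.3],[0,0,-0.1],[0,0,0],[0,0,0]],"rotation":[[0,0,0],[0,0,0],[0,0,0],[0,0,0],[0,0,-0.011],[0,0,0]]}'; python3 -c "
from h import *
go(.459,.1965,-6)"
```

```text
t: 21.12
position: [0.5596, -0.2874, 0.0069]
eef_rot: [[0.99, -0.139, 0.001], [-0.139, -0.99, -0.001], [0.001, 0.0, -1.0]]
contact_force: [-0.2, -0.3, -0.1]
width: 0.545
grasp_force: 0.0
t: 21.75
position: [0.559, -0.2871, 0.006]
eef_rot: [[0.99, -0.139, 0.0], [-0.139, -0.99, 0.0], [0.0, -0.0, -1.0]]
contact_force: [-0.4, 0.7, 2.5]
width: 0.27
grasp_force: 25.0
t: 22.5
position: [0.5581, -0.2867, 0.1005]
eef_rot: [[0.995, -0.104, -0.002], [-0.104, -0.995, 0.001], [-0.002, -0.001, -1.0]]
contact_force: [-0.1, -0.6, -0.4]
width: 0.266
grasp_force: 25.0
t 22.5 pos [ 0.5581 -0.2867  0.1005] rot units [-0.0002  0.0007  0.0002] min rows 0.01635614865187223 lin units after rot [-1.2424 -3.9184  0.    ] q [ 0.58  0.39 -0.22  1.65  0.09  1.11 -1.34]
```

```bash
python3 -m pendant '{"linear":[[-0.095,-0.302,0],[-0.095,-0.302,0],[-0.095,-0.302,0],[-0.095,-0.302,0],[-0.095,-0.302,0],[-0.095,-0.302,0],[-0.095,-0.302,0],[-0.095,-0.302,0],[-0.095,-0.302,0],[-0.095,-0.302,0],[-0.095,-0.302,0],[-0.095,-0.302,0],[-0.095,-0.302,0],[0,0,0],[0,0,0]],"rotation":[[0,0,0],[0,0,0],[0,0,0],[0,0,0],[0,0,0],[0,0,0],[0,0,0],[0,0,0],[0,0,0],[0,0,0],[0,0,0],[0,0,0],[0,0,0],[0,0,0],[0,0,0]]}'
python3 - <<'E'
from h import *
from cell import readout,get_image
go(.460,.1975,-6,.0145)
s=readout.sense();d=get_image("wrist")
cv2.imwrite("pics/w5.png",d["pixels"][...,::-1])
E
```

```text
t: 24.38
position: [0.4605, 0.1962, 0.101]
eef_rot: [[0.994, -0.105, -0.002], [-0.105, -0.994, -0.001], [-0.002, 0.001, -1.0]]
contact_force: [-0.1, -0.2, -0.0]
width: 0.264
grasp_force: 25.0
t 24.375 pos [0.4605 0.1962 0.101 ] rot units [ 0.0003  0.0005 -0.0001] min rows 0.013704957885645736 lin units after rot [-0.0057 -0.0107  0.7207] q [ 0.02  0.18 -0.55  1.94  0.11  1.05 -2.26]
```

View pics/w5.png

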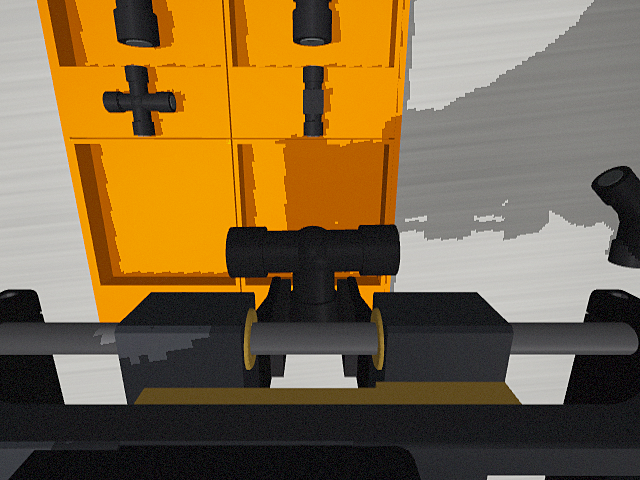

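Cross and coupler lie in their own cells, each beyond its sample. The tee cell's far wall is at row ~142, columns ~238–391; the elbow cell spans columns 76–229, with its ledge edge at row ~285.

Run:
```python
from h import *
from cell import readout,get_image
s=readout.sense();d=get_image("wrist")
w=wray(s,d,[(76,143),(229,143),(238,143),(391,143),(98,285),(223,286)],.024)
a=np.deg2rad(-6);R=np.array([[np.cos(a),-np.sin(a)],[np.sin(a),np.cos(a)]])
print(((w-[.487,.195])@R).round(4))
```

```text
[[ 0.0482  0.1545]
 [ 0.0481  0.054 ]
 [ 0.0481  0.0481]
 [ 0.048  -0.0524]
 [-0.053   0.1579]
 [-0.054   0.0656]]
```

```bash
python3 -m pendant '{"linear":[[-0.015,-0.004,0.15],[0,0,0.2],[0,0,0.2],[0,0,0.12],[0,0,0.05],[0,0,0],[0,0,0]],"rotation":[[0,0,0],[0,0,0],[0,0,0],[0,0,0],[0,0,0],[0,0,0],[0,0,0]]}' && python3 -m pendant '{"linear":[[0,0,0],[0,0,0],[0,0,0],[0,0,-0.1],[0,0,-0.3],[0,0,-0.3],[0,0,-0.2],[0,0,0],[0,0,0]],"rotation":[[0,0,0],[0,0,0],[0,0,0],[0,0,0],[0,0,0],[0,0,0],[0,0,0],[0,0,0],[0,0,0]]}' 0.45; python3 -c "
from h import *
go(.474,-.187,-51.5)"
```

```text
t: 25.35
position: [0.4598, 0.1979, 0.0162]
eef_rot: [[0.994, -0.105, 0.001], [-0.105, -0.994, 0.0], [0.001, -0.001, -1.0]]
contact_force: [-0.0, 0.8, -0.2]
width: 0.262
grasp_force: 25.0
t: 26.48
position: [0.459, 0.1974, 0.1232]
eef_rot: [[0.994, -0.105, -0.0], [-0.105, -0.994, -0.0], [-0.0, 0.0, -1.0]]
contact_force: [0.3, 0.2, -0.1]
width: 0.45
grasp_force: 0.0
t 26.475 pos [0.459  0.1974 0.1232] rot units [1.000e-04 1.000e-04 2.526e-01] min rows 5.68458365115205 lin units after rot [2.585 1.896 0.   ] q [ 0.03  0.15 -0.56  1.92  0.09  1.09 -2.25]
```

```bash
python3 -m pendant '{"linear":[[0,0,0],[0,0,0],[0,0,0],[0,0,0],[0,0,0],[0,0,0],[0.2585,0.1896,0],[0.2585,0.1896,0],[0.2585,0.1896,0],[0.2585,0.1896,0],[0.2585,0.1896,0],[0.2585,0.1896,0],[0.2585,0.1896,0],[0.2585,0.1896,0],[0.2585,0.1896,0],[0.2585,0.1896,0],[0,0,0.15],[0,0,0.15],[0,0,0],[0,0,0]],"rotation":[[0,0,0.0421],[0,0,0.0421],[0,0,0.0421],[0,0,0.0421],[0,0,0.0421],[0,0,0.0421],[0,0,0],[0,0,0],[0,0,0],[0,0,0],[0,0,0],[0,0,0],[0,0,0],[0,0,0],[0,0,0],[0,0,0],[0,0,0],[0,0,0],[0,0,0],[0,0,0]]}' 0.55
python3 - <<'E'
from h import *
from cell import readout,get_image
go(.474,-.187,-51.5,.006)
s=readout.sense();d=get_image("wrist")
cv2.imwrite("pics/w6.png",d["pixels"][...,::-1])
E
```

```text
t: 28.98
position: [0.5872, -0.1704, 0.0796]
eef_rot: [[0.831, -0.556, -0.023], [-0.557, -0.83, -0.022], [-0.007, 0.031, -0.999]]
contact_force: [0.7, 0.5, -0.1]
width: 0.549
grasp_force: 0.0
t 28.975 pos [ 0.5872 -0.1704  0.0796] rot units [0.0101 0.0006 0.0981] min rows 2.220206257325133 lin units after rot [-0.4786  0.8243  0.6137] q [-0.09  0.39  0.36  1.73 -0.12  1.07 -1.86]
```

View pics/w6.png

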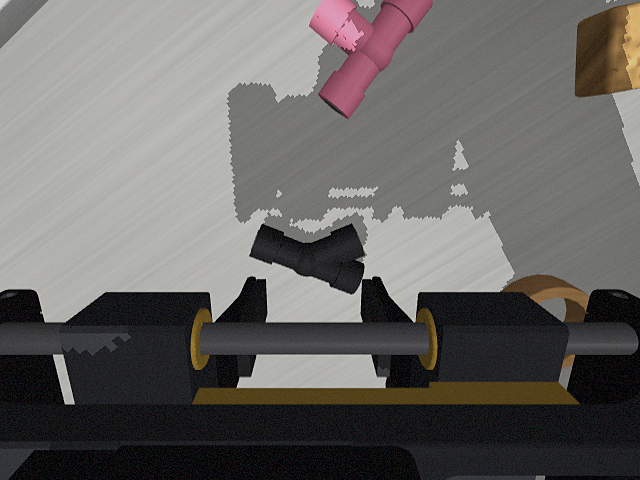

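The rotation fell short and the tool is above the wye, untouched and well below the fingers. I'll raise it and replan.

```bash
python3 -m pendant '{"linear":[[0,0,-0.2],[0,0,-0.1],[0,0,0],[0,0,0]],"rotation":[[0,0,0],[0,0,0],[0,0,0],[0,0,0]]}';python3 -c "
from h import *
go(.474,-.187,-51.5)"
```

```text
t: 29.52
position: [0.5877, -0.1704, 0.1151]
eef_rot: [[0.83, -0.557, -0.023], [-0.558, -0.83, -0.022], [-0.007, 0.031, -0.999]]
contact_force: [-0.1, 0.3, 0.2]
width: 0.552
grasp_force: 0.0
t 29.525 pos [ 0.5877 -0.1704  0.1151] rot units [0.0102 0.0006 0.0978] min rows 2.2120749960334267 lin units after rot [-0.4815  0.8278  0.    ] q [-0.1   0.36  0.36  1.69 -0.11  1.13 -1.87]
```

```bash
python3 -m pendant '{"linear":[[0,0,0],[0,0,0],[0,0,0],[0,0,0],[-0.12,0.207,0],[-0.12,0.207,0],[-0.12,0.207,0],[-0.12,0.207,0],[0,0,0.12],[0,0,0.12],[0,0,0],[0,0,0]],"rotation":[[0.0102,0,0],[0,0,0.0326],[0,0,0.0326],[0,0,0.0326],[0,0,0],[0,0,0],[0,0,0],[0,0,0],[0,0,0],[0,0,0],[0,0,0],[0,0,0]]}' 0.55
python3 - <<'E'
from h import *
from cell import readout,get_image
go(.474,-.187,-51.5,.006)
s=readout.sense();d=get_image("wrist")
cv2.imwrite("pics/w7.png",d["pixels"][...,::-1])
E
```

```text
t: 31.02
position: [0.4746, -0.1871, 0.087]
eef_rot: [[0.623, -0.783, -0.005], [-0.783, -0.623, 0.004], [-0.006, 0.001, -1.0]]
contact_force: [-0.2, -0.3, 0.2]
width: 0.553
grasp_force: 0.0
t 31.025 pos [ 0.4746 -0.1871  0.087 ] rot units [0.0005 0.002  0.    ] min rows 0.04703681390735044 lin units after rot [-0.0039  0.0035  0.6753] q [-0.11  0.18  0.44  1.97 -0.09  1.01 -2.1 ]
```

View pics/w7.png

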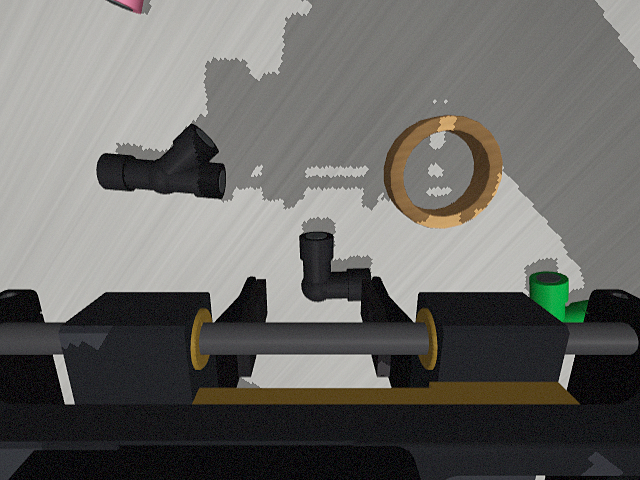

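Run:
```python
from h import *
from cell import readout,get_image
s=readout.sense();d=get_image("wrist")
w=wray(s,d,[(316.5,236),(317,284),(366,284)],.014);print(w.round(4))
R=np.asarray(s["eef_rot"])[:2,:2];print(((w-np.array(s["position"])[:2])@R).round(4))
```

```text
[[ 0.4806 -0.196 ]
 [ 0.4575 -0.1678]
 [ 0.4296 -0.19  ]]
[[ 0.0105  0.0009]
 [-0.0259  0.0014]
 [-0.0259  0.0371]]
```

```bash
python3 -m pendant '{"linear":[[0.01,0.01,0.15],[0,0,0.2],[0,0,0.2],[0,0,0.1],[0,0,0.015],[0,0,0],[0,0,0],[0,0,0]],"rotation":[[0,0,0],[0,0,0],[0,0,0],[0,0,0],[0,0,0],[0,0,0],[0,0,0],[0,0,0]]}'
```

```text
t: 32.12
position: [0.4741, -0.1886, 0.008]
eef_rot: [[0.622, -0.783, -0.004], [-0.783, -0.622, 0.004], [-0.006, 0.0, -1.0]]
contact_force: [0.1, 1.1, 0.5]
width: 0.551
grasp_force: 0.0
```

```bash
python3 -m pendant '{"linear":[[0,0,0.015],[0,0,0]],"rotation":[[0,0.0018,0],[0,0,0]]}' && python3 -m pendant '{"linear":[[0,0,0],[0,0,0],[0,0,0],[0,0,0],[0,0,0]],"rotation":[[0,0,0],[0,0,0],[0,0,0],[0,0,0],[0,0,0]]}' 0 25 && python3 -m pendant '{"linear":[[0,0,-0.1],[0,0,-0.3],[0,0,-0.3],[0,0,-0.1],[0,0,0],[0,0,0],[0,0,0],[0,0,0],[0,0,0],[0,0,0],[0,0,0]],"rotation":[[0,0,0],[0,0,0],[0,0,0],[0,0,0],[0,0,-0.0421],[0,0,-0.0421],[0,0,-0.0421],[0,0,-0.0421],[0,0,-0.0421],[0,0,-0.0421],[0,0,0]]}'; python3 -c "
from h import *
go(.510,.310,-6)"
```

```text
t: 32.38
position: [0.4735, -0.1884, 0.0056]
eef_rot: [[0.622, -0.783, -0.001], [-0.783, -0.622, -0.0], [-0.001, 0.001, -1.0]]
contact_force: [-1.0, 0.1, 0.5]
width: 0.55
grasp_force: 0.0
t: 33.0
position: [0.4737, -0.1886, 0.0057]
eef_rot: [[0.622, -0.783, -0.001], [-0.783, -0.622, -0.0], [-0.0, 0.001, -1.0]]
contact_force: [0.2, -0.0, 0.2]
width: 0.268
grasp_force: 25.0
t: 34.38
position: [0.4734, -0.1884, 0.1013]
eef_rot: [[0.994, -0.106, -0.002], [-0.106, -0.994, -0.0], [-0.002, 0.0, -1.0]]
contact_force: [-0.9, -0.4, -1.0]
width: 0.267
grasp_force: 25.0
t 34.375 pos [ 0.4734 -0.1884  0.1013] rot units [ 0.0001  0.0006 -0.0006] min rows 0.017713834490613083 lin units after rot [-0.1309 -4.1627  0.    ] q [-0.05  0.15  0.38  1.96 -0.06  1.04 -1.33]
```

```bash
python3 -m pendant '{"linear":[[-0.009,-0.317,0],[-0.009,-0.317,0],[-0.009,-0.317,0],[-0.009,-0.317,0],[-0.009,-0.317,0],[-0.009,-0.317,0],[-0.009,-0.317,0],[-0.009,-0.317,0],[-0.009,-0.317,0],[-0.009,-0.317,0],[-0.009,-0.317,0],[-0.009,-0.317,0],[-0.009,-0.317,0],[0,0,0],[0,0,0]],"rotation":[[0,0,0],[0,0,0],[0,0,0],[0,0,0],[0,0,0],[0,0,0],[0,0,0],[0,0,0],[0,0,0],[0,0,0],[0,0,0],[0,0,0],[0,0,0],[0,0,0],[0,0,0]]}'; python3 -c "
from h import *
go(.511,.305,-6,.0145)"
```

```text
t: 36.25
position: [0.5118, 0.3038, 0.1011]
eef_rot: [[0.994, -0.108, -0.002], [-0.108, -0.994, -0.001], [-0.002, 0.001, -1.0]]
contact_force: [0.2, -0.9, -0.3]
width: 0.27
grasp_force: 25.0
t 36.25 pos [0.5118 0.3038 0.1011] rot units [ 0.0005  0.0005 -0.001 ] min rows 0.027016472636494607 lin units after rot [-0.0077 -0.0088  0.7215] q [-0.63  0.32  0.02  1.75 -0.01  1.08 -2.28]
```

```bash
python3 -m pendant '{"linear":[[0,0,0.15],[0,0,0.2],[0,0,0.2],[0,0,0.12],[0,0,0.05],[0,0,0],[0,0,0]],"rotation":[[0,0,0],[0,0,0],[0,0,0],[0,0,0],[0,0,0],[0,0,0],[0,0,0]]}' && python3 -m pendant '{"linear":[[0,0,0],[0,0,0],[0,0,0],[0,0,-0.1],[0,0,-0.3],[0,0,-0.3],[0,0,-0.4],[0,0,0],[-0.3,0.3,0],[-0.3,0.3,0],[0,0.3,0],[0,0.3,0],[0,0.3,0],[0,0.3,0],[0,0.3,0],[0,0.3,0],[0,0,0],[0,0,0]],"rotation":[[0,0,0],[0,0,0],[0,0,0],[0,0,0],[0,0,0],[0,0,0],[0,0,0],[0,0,0],[0,0,0],[0,0,0],[0,0,0],[0,0,0],[0,0,0],[0,0,0],[0,0,0],[0,0,0],[0,0,0],[0,0,0]]}' 0.45
python3 - <<'E'
from h import *
from cell import readout,get_image
d=get_image("top")
a=rect(d,.40,.72,.1,.4,.024,1250);b=rect(d,.42,.72,-.3,.0,.014,1250)
cv2.imwrite("pics/end.png",np.hstack([a[:375],b])[...,::-1])
E
```

```text
t: 37.12
position: [0.5124, 0.305, 0.016]
eef_rot: [[0.994, -0.106, 0.0], [-0.106, -0.994, 0.001], [-0.0, -0.001, -1.0]]
contact_force: [-0.3, 0.1, -0.0]
width: 0.268
grasp_force: 25.0
t: 39.38
position: [0.41, 0.0265, 0.1474]
eef_rot: [[0.994, -0.105, -0.001], [-0.105, -0.994, 0.0], [-0.001, -0.0, -1.0]]
contact_force: [0.7, 0.6, -0.1]
width: 0.452
grasp_force: 0.0
```

View pics/end.png

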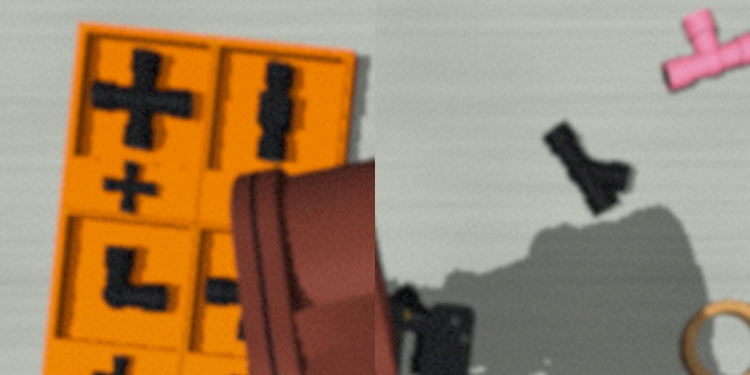

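Cross, coupler and elbow are in their cells, and the wye is unmoved. The arm still hides the tee, so I'll move it clear and check.

```bash
python3 -m pendant '{"linear":[[0.2,0.3,-0.1],[0.2,0.3,-0.1],[0,0.3,-0.1],[0,0.3,-0.1],[0,0.3,0],[0,0.3,0],[0,0.3,0],[0,0.3,0],[-0.1,0.3,0],[-0.1,0.3,0],[0,0.3,0],[0,0,0],[0,0,0],[0,0,0]],"rotation":[[0,0,0],[0,0,0],[0,0,0],[0,0,0],[0,0,0],[0,0,0],[0,0,0],[0,0,0],[0,0,0],[0,0,0],[0,0,0],[0,0,0],[0,0,0],[0,0,0]]}'
python3 - <<'E'
from h import *
from cell import readout,get_image
d=get_image("top");d0=dict(np.load("pics/top0.npz"))
f=lambda d:np.hstack([rect(d,.38,.72,.1,.38,.024,1300),rect(d,.38,.72,-.22,.0,.014,1300)])
a=f(d)
cv2.imwrite("pics/end2.png",a[...,::-1])
z=d["range_z"];E=d["extrinsics"];K=d["mtx"];R=E[:3,:3];c=-R.T@E[:3,3]
m=(d["pixels"].max(2)<60)
v,u=np.nonzero(m&(z>0));k=np.c_[(u-K[0,2])/K[0,0],-(v-K[1,2])/K[1,1],-np.ones(len(u))]*z[v,u][:,None]
P=c+k@R
for n,q in dict(tee=(.485,.194),elbow=(.487,.307),coupler=(.631,.179),cross=(.642,.286)).items():
    s=P[np.hypot(*(P[:,:2]-q).T)<.042];print(n,len(s),np.percentile(s[:,2],[5,50,95]).round(4))
E
```

```text
t: 41.18
position: [0.393, -0.369, 0.1952]
eef_rot: [[0.995, -0.103, -0.001], [-0.103, -0.995, 0.0], [-0.001, -0.0, -1.0]]
contact_force: [-0.7, -0.1, 0.6]
width: 0.454
grasp_force: 0.0
tee 496 [0.0253 0.0304 0.0342]
elbow 368 [0.0243 0.0299 0.0341]
coupler 392 [0.0242 0.0312 0.0348]
cross 635 [0.024  0.0302 0.034 ]
```

View pics/end2.png

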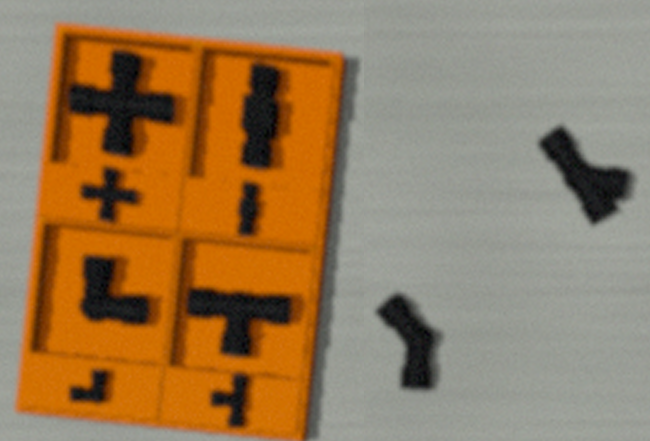

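All four parts lie flat in the cell with the matching sample. Their tops are at about 31 mm. The wye (590,175) and the bend (415,340) are where they started.

```bash
python3 -c "
from cell import env
print(env.hand_in())"
```

```text
the job is handed in; nothing more can be done
None
```

The tee, elbow, coupler and cross each lie flat in the cell with their own sample, the wye and bend were not moved, and the job was handed in at about 41 s; the hand-in gave no verdict.

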